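Jack the torque reaction arm level and hold it

ROBOT

A 7-joint arm with a two-finger parallel gripper is mounted at the origin on the work surface. World frame = base frame: x ahead of the robot, y to its left, z up, the work surface at z = 0. Lengths are in m, angles in rad, forces in N, time in s.
With the tool pointing down it reaches from about 0.425 to 1.025 m from the base axis. Payload 9.4 kg.
Tool frame: the origin (TCP) lies midway between the tips of the shut fingers; the grasp point (between the pads) lies 19 mm behind it (robot.grip_depth is the distance from the TCP to the grasp point, in m); z points along the fingers, y is the direction in which the jaws open and shut (so a half turn about z gives the same grasp; the last joint's range is limited). The gripper opens to 93 mm and grips with 3 to 60 N. Pads are 15 mm wide; open, the fingers measure 128 mm over their backs; the gripper's body (75 mm by 188 mm) begins 65 mm behind the grasp point.
Start: joints at [-1.322, 0.599, -0.003, 1.599, 0.002, 0.943, -0.08], TCP at [0.232, 0.687, 0.219] pointing down, gripper open.
Joint ranges: [-2.57, 2.57], [-0.35, 1.97], [-1.29, 1.29], [0.11, 2.56], [-1.05, 4.19], [0.11, 1.86], [-2.63, 2.63]. Speed limits (rad/s): [2.22, 2.22, 3.01, 3.01, 3.14, 3.14, 3.14].

INTERFACE

Orientations are given as a rotation vector (axis times angle).
In Python, from plant import robot, vision, hand_in gives the robot as it stands. The module is installed in compiled form; this text tells all that it offers.
- The arm moves only by the tool send_rows, never from a script. Its argument "motion" is a list of rows, each an object with "hand": the gripper command: -1 is shut, 1 is fully open, values between are in proportion; "offset": the shift along the tool's x, y, z in units of 40 mm (1.0 is 40 mm), a list of three; "dr": the turn, a rotation vector about the tool's x, y, z in units of 5 degrees (1.0 is 5 degrees), a list of three. A call has 1 to 5 rows; each row is the pose to reach, as a shift and turn from the pose commanded when the call began, along the tool's axes at that moment; what a row does not reach only later rows make up. A row lasts 1/12 s, in which the tool goes at most 41.7 mm and 7.16 degrees, less where a joint would pass 70% of its speed; a pose out of reach is approached as far as the arm can. A call with a gripper value outside its range is refused whole. The fingers move at their own pace and stop on an object; "squeeze" is the grip in N (left out, the last holds). Time passes only in rows, so rows that repeat a pose let the fingers close. It gives the time, the measured TCP pose, the force and the opening at its end, in the units of the state.
- robot.sense(): the state, without advancing time (a new reading comes with each control period).
- vision.capture(name): name is "scene" or "top" or "wrist"; returns (picture, depth): 384x512x3 uint8, red, green, blue; 384x512 float32, m along the optical axis (not along the pixel's ray), 0 where there is no reading.
- vision.camera_info(name): a dict with "intrinsics" (3x3 intrinsics, pixels), "R" (3x3) and "t" (3): a world point X has camera coordinates R X + t. Camera axes: x right, y down, z forward; pixel columns grow to the right and rows downward; lengths in m; the calibration is good to about 2 mm. The wrist camera is an equidistant fisheye: a pixel r from the principal point sees the ray r / f radians off the axis. A picture is of the moment at which its call begins: read the wrist's pose just before it. camera_info takes no time and is no camera call; for the wrist camera it gives the pose at the moment of the call.
- hand_in(): hands the job in, once; it reports no verdict.
The state is a dict: "clock": time; "joint_positions": joint angles; "qd": joint speeds; "joint_efforts": joint torques, N m; "position": TCP position; "eef_rot": TCP orientation; "ft_force": force on the tool from outside, world axes, zero at the start; "moment": the same for the moment, N m; "gripper_width": finger opening in m.
Only numpy, scipy, OpenCV 4.12 (cv2) and the standard library are available. Lean on these libraries where they do the work, as an engineer would, in place of code of your own. Each camera call takes 0.05 s, during which the arm holds its last target. There are 200 camera calls.

TASK

The reaction arm hinged on the bolt fixture has sagged. Set the bench jack down with its saddle centred under the arm's round lift pad (not the square foot) and let go of it; then pump: press the jack's handle all the way down once, let it come all the way back up, and press it all the way down again. Finish still holding the handle down, so that only the jack carries the arm level, and leave the loose parts on the table where they are.

Things in the scene. Friction and masses are not known exactly. Their poses are not given: they have to be found in the camera images.
- jack: Loose low bench jack, about 0.9 kg, on a dark base plate 275 x 70 x 12 mm (x from -145 to +130 mm). Origin on its underside, straight below the grip post; x runs towards the saddle, z up. A round column 44 mm across at x = +100 mm carries the saddle; handle pivot at x = -35 mm, 56 mm high, between ears 40 mm wide and 66 mm high; the handle runs from there to the -x end.
- grip_post (a point): Centre of the top of the jack's grip post: an upright bare aluminium block 30 mm long (jack x) and 24 mm wide (jack y), top 85 mm above the table, to lift or slide the jack by. Below it is a 34 mm wide chassis up to 30 mm high. The jack's centre of mass is within about 20 mm of the post.
- saddle_top (a point): Centre of the top face of the jack's round flat saddle (40 mm diameter): 100 mm from the grip post along the jack's x; 78 mm above the table with the handle up. Rises 36 mm over the full handle stroke.
- handle_pad (a point): Centre of the top of the flat black rubber paddle (40 x 44 x 10 mm) ending the pump handle, 90 mm from its pivot and about 120 mm from the post towards -x. About 86 mm above the table with the handle up, 36 mm with it fully down; it stays over the base, so pressing it does not tip the jack.
- jack_handle (a joint): Pump handle angle: 0 = up (slopes 16 degrees up), 0.56 rad = fully down against its stop. A spring returns it up when let go; pressing it takes about 3 N unloaded and up to about 16 N at the paddle when lifting the arm. The saddle rises in step with it and sinks again with it.
- reaction_arm (a joint): Hinge angle of the reaction arm, an aluminium bar 36 mm wide, 28 mm thick, reaching 285 mm from a hinge on the fixture's clevis pillar, about 1.1 kg: 0 = sagged on its stop, 0.11 rad = level. Free to be lifted, falls back when not carried.
- lift_pad (a point): Centre of the lower face of the round lift pad (34 mm across, 13 mm thick) under the reaction arm, 200 mm from the hinge; 90 mm above the table when sagged, bare table below. A round plate marks it on the arm's top. y runs along the arm to its free end, z up square to the arm. A square 24 mm foot 58 mm further out is not to be lifted on.
- fixture: Fixed clamp fixture on the table: cam lock, sliding jaw and upright main rotor bolt, with the grey clevis pillar (161 mm high) of the reaction arm. Origin on the table straight below the lift pad; y runs along the arm towards its free end; the pillar stands at y = -200 mm, on a base 150 x 130 mm (x from -50 to +100 mm, y from -265 to -135 mm).
- adapter: Loose blue aluminium wrench adapter plate 90 x 36 x 14 mm with two holes, origin under its centre. Leave alone.
- washer_a: Loose copper crush washer 36 mm across, 4 mm thick, origin under its centre. Leave alone.
- washer_b: Loose copper crush washer, the same, lying just beyond the reaction arm. Leave alone.
- extension: Loose chrome socket extension 165 mm long, 22 mm thick, lying; origin below its middle. Leave alone.
- spare_bolt: Loose spare rotor bolt standing on its hexagonal head, 40 mm across and 89 mm high. Leave alone.
- socket: Loose socket 28 mm across and 45 mm high, standing. Leave alone.

How it is judged:
On the way, in this order (a step that is already met when the one before it is completed fails the run):
1. the jack stands flat with its saddle centred under the round lift pad, let go, handle up and arm still sagged (horizontal distance between saddle_top and lift_pad below 0.014 m and angle between jack's own z axis and vertical below 0.06 rad and height (world z) of jack below 0.004 m and linear speed of jack below 0.02 m/s and contact force between the fingers and jack below 0.2 N and value of joint jack_handle below 0.06 rad and value of joint reaction_arm below 0.02 rad), for 0.2 s.
2. first stroke: the handle is pressed down and the jack lifts the arm level (horizontal distance between saddle_top and lift_pad below 0.014 m and angle between jack's own z axis and vertical below 0.06 rad and value of joint jack_handle above 0.47 rad and value of joint reaction_arm above 0.085 rad and contact force between jack and reaction_arm above 2 N and contact force between each of the fingers, the arm and reaction_arm below 0.5 N), for 0.1 s.
3. the handle is let all the way back up and the arm sinks back (value of joint jack_handle below 0.08 rad and value of joint reaction_arm below 0.02 rad), for 0.1 s.
At the end, for the whole second after the job is handed in: The robot holds the handle down (over 0.47 of 0.56 rad, over 1 N); jack flat and still, saddle within 14 mm of the pad centre, carrying over 2 N; arm at 0.085 to 0.16 rad and not touched by the robot; the six loose parts within 30 mm of their starts (all of step 2 and value of joint reaction_arm below 0.16 rad and contact force between the fingers and jack above 1 N and linear speed of jack below 0.02 m/s and height (world z) of jack below 0.004 m and distance of each of adapter, washer_a, washer_b, extension, spare_bolt, socket from where it was at the start of the episode below 0.03 m); the arm keeps its last pose, push and grip.
It fails at once if a loose part is pushed away (over 30 mm) (distance of any of adapter, washer_a, washer_b, extension, spare_bolt, socket from where it was at the start of the episode above 0.03 m).
It also fails if it takes over 58 s, if anything falls off the work surface, if the arm or the gripper's body presses on something with over 40 N, if the wrist force passes 120 N, or if a joint passes its speed limit or range.

## Working session

There is one attempt and no reset: what is moved stays moved. The work goes in short steps, Python scripts to look and compute and a tool call to move; the robot and the scene stay as the last step left them, time stands still between calls to the robot, and variables do not carry over. Pictures are saved under pics/ and viewed, about 8 in all and at most 12, crops included, and the job is handed in when it is done.

Besides the shell and the picture viewer there is one more tool, called after "Call:" by a JSON object that holds its "fn" and its "kwargs", one argument or row to a line. send_rows: Moves the arm, as the interface text tells. Its arguments: {"type":"object","properties":{"motion":{"type":"array"},"squeeze":{"type":"number"}},"required":["motion"]}

```bash
mkdir -p pics; cat > h.py <<'E'
import numpy as np, cv2
from plant import robot, vision
def cap(n,save=None):
    info=vision.camera_info(n); p,d=vision.capture(n)
    if save: cv2.imwrite('pics/'+save,cv2.cvtColor(p,cv2.COLOR_RGB2BGR))
    return p,d,info
def world(info,u,v,d):
    K=np.array(info['intrinsics']);R=np.array(info['R']);t=np.array(info['t'])
    u=np.asarray(u,float);v=np.asarray(v,float)
    c=np.stack([(u-K[0,2])/K[0,0]*d,(v-K[1,2])/K[1,1]*d,d],-1)
    return (c-t)@R
def cloud(info,d):
    v,u=np.mgrid[:d.shape[0],:d.shape[1]]
    return world(info,u,v,d)
E
python3 - <<'E'
from h import *
s=robot.sense();print(s)
for n in('scene','top'):
    p,d,i=cap(n,n+'0.png');np.savez(n+'0.npz',p=p,d=d);print(n,i)
E
```

```text
{'clock': 0.0, 'joint_positions': array([-1.32168412,  0.60012434, -0.00255876,  1.6001427 ,  0.00181192,
        0.94288384, -0.07978457]), 'qd': array([ 8.09867779e-04,  1.19164534e-03,  9.20259129e-05, -1.62053302e-03,
       -1.69240705e-03, -1.98450511e-04, -2.16382105e-04]), 'joint_efforts': array([ 8.89936018e-04, -7.65072870e+01,  1.49798926e+00, -2.52342743e+01,
       -5.23965480e-02,  1.71741145e-02,  1.59218425e-04]), 'position': array([0.23191015, 0.68638655, 0.21775573]), 'eef_rot': array([-5.09360691e-01, -3.09991317e+00,  2.43810744e-03]), 'ft_force': array([ 0.53385154,  1.00263718, -0.56726487]), 'moment': array([ 0.02351648, -0.04719964,  0.00383354]), 'gripper_width': 0.0930762517401543}
scene {'intrinsics': array([[356.25362156,   0.        , 253.136141  ],
       [  0.        , 356.25362156, 197.54474395],
       [  0.        ,   0.        ,   1.        ]]), 'R': array([[-0.30147316,  0.95346543,  0.00419546],
       [ 0.56388642,  0.18183819, -0.80558486],
       [-0.76886022, -0.24049645, -0.59246555]]), 't': array([ 0.19032964, -0.22470479,  1.45281456])}
top {'intrinsics': array([[354.19940372,   0.        , 255.31684685],
       [  0.        , 354.19940372, 193.27440413],
       [  0.        ,   0.        ,   1.        ]]), 'R': array([[ 3.40129127e-02, -9.99397928e-01,  6.84859667e-03],
       [-9.78753803e-01, -3.46951366e-02, -2.02082260e-01],
       [ 2.02198205e-01,  1.70316256e-04, -9.79344606e-01]]), 't': array([-0.03712282,  0.59103625,  0.88503985])}
```

View pics/top0.png

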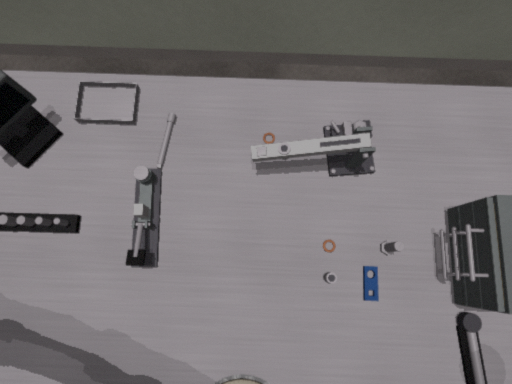

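View pics/scene0.png

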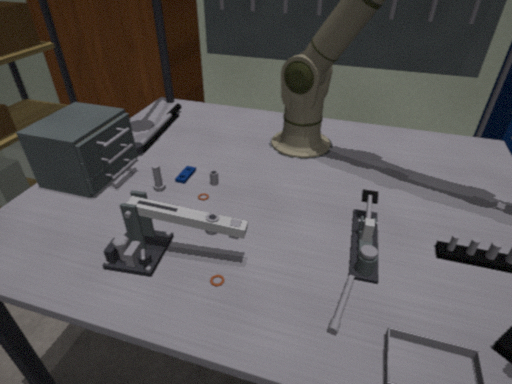

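The top view shows the jack at the left: saddle (142,173), post (138,210), paddle (136,257). The arm's round plate is at (285,149), with the hinge to the right and washer_b at (269,139). In both views the extension lies just beyond the jack. Next I'll measure with depth.

```bash
python3 - <<'E'
from h import *
z=np.load('top0.npz');p,d=z['p'],z['d'];i=vision.camera_info('top');W=cloud(i,d)
def at(u,v,r=1): return np.median(W[v-r:v+r+1,u-r:u+r+1].reshape(-1,3),0).round(4)
for n,u,v in[('saddle',142,173),('post',138,210),('pad',136,257),('plate',285,149),('armend',256,152),('armmid',310,146),('armh',365,144),('wb',269,134),('table',200,200)]:print(n,at(u,v))
def box(u0,u1,v0,v1,zl,zh):
    m=np.zeros(d.shape,bool);m[v0:v1,u0:u1]=1
    m&=(W[...,2]>zl)&(W[...,2]<zh)&(d>0)
    P=W[m];r=cv2.minAreaRect((P[:,:2]*1000).astype(np.float32));return len(P),np.round(P.mean(0),4),r
print('saddle',box(130,155,163,187,.068,.09))
print('post',box(128,150,200,220,.075,.095))
print('paddle',box(120,150,245,272,.065,.1))
print('base',box(120,165,160,275,.005,.02))
print('arm',box(240,330,125,165,.1,.15))
print('armtop dist z', at(265,150),at(330,145))
R=p[...,0].astype(int);B=p[...,2].astype(int);G=p[...,1].astype(int)
m=((R-B>40)&(R>90)).astype(np.uint8)
n,l,s,c=cv2.connectedComponentsWithStats(m)
for k in range(1,n):
    if s[k,4]>8:print('copper',c[k],s[k],W[l==k].mean(0).round(4))
# crops
def crop(u0,u1,v0,v1,f): return cv2.resize(p[v0:v1,u0:u1],None,fx=f,fy=f,interpolation=cv2.INTER_CUBIC)
a=crop(110,190,105,275,3.4);b=crop(240,380,110,180,3.4)
o=np.zeros((580,800,3),np.uint8);o[:a.shape[0],:a.shape[1]]=a;o[:b.shape[0],300:300+b.shape[1]]=b
cv2.imwrite('pics/crop1.png',o[...,::-1])
E
```

```text
saddle [0.6329 0.2844 0.0773]
post [0.5324 0.2834 0.0837]
pad [0.4138 0.2758 0.0856]
plate [ 0.6924 -0.0873  0.1355]
armend [ 0.686  -0.0147  0.1225]
armmid [ 0.7026 -0.1499  0.1371]
armh [ 0.7072 -0.284   0.1532]
wb [ 0.783  -0.0507  0.0027]
table [ 0.5799  0.1394 -0.0007]
saddle (182, array([0.6334, 0.2874, 0.0768]), ((633.2221069335938, 287.663330078125), (37.31250762939453, 37.507408142089844), 3.191692352294922))
post (120, array([0.534 , 0.2825, 0.0838]), ((534.2271118164062, 283.5242614746094), (29.728979110717773, 24.499937057495117), 0.19242842495441437))
paddle (321, array([0.4148, 0.2774, 0.0845]), ((419.0675354003906, 278.32440185546875), (50.26512145996094, 43.569061279296875), 2.3981544971466064))
base (1297, array([0.5149, 0.2704, 0.0113]), ((532.19287109375, 287.6334228515625), (307.64239501953125, 100.38810729980469), 4.63905668258667))
arm (1283, array([ 0.6941, -0.1017,  0.1304]), ((697.0831909179688, -100.52008056640625), (37.378257751464844, 198.63458251953125), 6.374795913696289))
armtop dist z [ 0.6919 -0.0373  0.1265] [ 0.7048 -0.1994  0.1431]
copper [268.46428571 137.85714286] [263 133  12  11  56] [ 0.7709 -0.0494  0.0031]
copper [328.59701493 245.52238806] [323 240  12  12  67] [ 0.4633 -0.22    0.0186]
```

View pics/crop1.png

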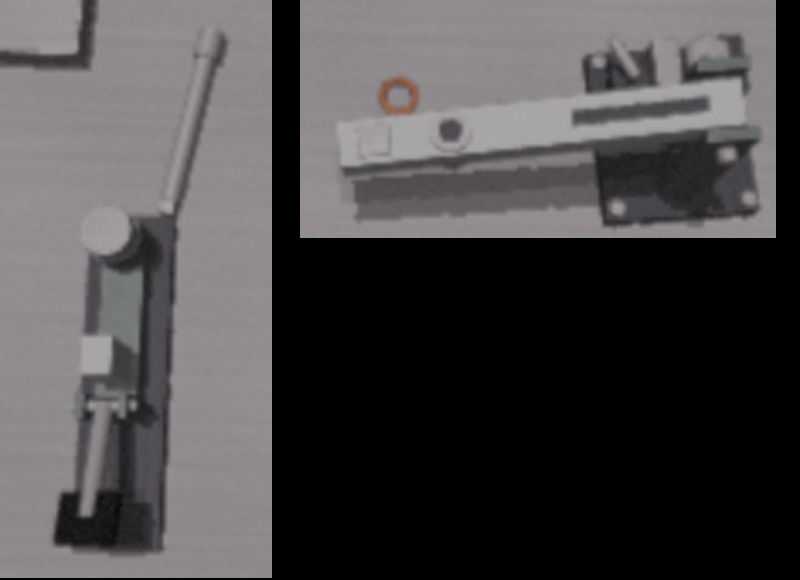

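```bash
cat >> h.py <<'E'
from scipy.spatial.transform import Rotation as Ro
def plan(pos,yaw=None):
    """offset/dr (units) to reach TCP pos, tool down, with tool y at yaw rad from world +y"""
    s=robot.sense();R=Ro.from_rotvec(s['eef_rot'])
    out={'offset':(R.inv().apply(np.array(pos)-s['position'])/.04).round(3)}
    if yaw is not None:
        c,q=np.cos(yaw),np.sin(yaw); y=np.array([-q,c,0]);z=np.array([0,0,-1.])
        M=Ro.from_matrix(np.stack([np.cross(y,z),y,z],1)); out['dr']=np.degrees((R.inv()*M).as_rotvec()/5).round(3)
    print(out,'pos',s['position'].round(4),'t',round(s['clock'],2),'F',s['ft_force'].round(1),'w',round(s['gripper_width'],4))
E
python3 - <<'E'
from h import *
z=np.load('top0.npz');p,d=z['p'],z['d'];i=vision.camera_info('top');W=cloud(i,d)
m=np.zeros(d.shape,bool);m[125:170,245:330]=1
X=W.reshape(-1,3)[m.ravel()&(W[...,2].ravel()>.1)&(W[...,2].ravel()<.16)]
c=[]
for y in np.arange(-.17,-.02,.01):
    S=X[abs(X[:,1]-y)<.006]
    c.append((y,(np.percentile(S[:,0],3)+np.percentile(S[:,0],97))/2,np.median(S[:,2])))
c=np.array(c);a=np.polyfit(c[:,0],c[:,1],1);b=np.polyfit(c[:,0],c[:,2],1)
print('x(y)',a,'z(y)',b)
g=cv2.cvtColor(p,cv2.COLOR_RGB2GRAY)[138:160,272:298]
print(g)
print('end y',np.percentile(X[:,1],[1,99]), 'pad expects z~.133 =>', np.polyval(b,-.09),np.polyval(a,-.09))
plan([.45,.45,.2],.045)
plan([.534,.283,.12],.045)
E
```

```text
x(y) [-0.11190455  0.68502949] z(y) [-0.1035599  0.1218759]
[[117 108 113 133 138 138 139 139 139 139 138 139 138 138 139 138 138 138
  139 138 139 139 137 138 140 139]
 [121 107 114 136 139 137 139 137 139 138 139 138 139 137 137 139 138 138
  137 139 139 136 139 138 137 136]
 [113 105 115 138 140 143 139 139 142 141 142 141 140 142 141 141 139 137
  138 140 140 142 145 145 145 143]
 [107 105 125 141 141 140 141 142 139 140 139 143 145 147 148 150 148 144
  144 144 149 155 158 160 163 163]
 [108 115 135 142 142 146 148 145 142 141 145 152 152 155 157 163 163 164
  164 166 164 166 164 165 167 166]
 [126 141 147 152 157 160 163 163 162 159 159 160 158 159 158 161 165 167
  166 167 166 165 166 166 165 166]
 [163 164 165 165 166 166 165 164 161 155 152 151 147 150 154 158 161 164
  165 166 166 165 166 165 165 164]
 [166 166 166 166 166 166 165 161 159 144 118 113  98 108 134 151 158 163
  165 165 165 165 166 166 166 167]
 [166 166 167 165 166 165 163 160 151 111  88  81  76  81  97 130 158 162
  165 168 166 167 166 165 166 166]
 [165 165 165 166 165 165 161 159 149  89  76  77  76  78  
[... 1059 characters left out ...]
2  71  72  69  68  68  69  69  70  67  70  81
   87  87  91  94  99 101 105 106]
 [ 70  69  71  71  77  81  82  80  78  83  74  66  69  63  70  80  95 109
  117 118 122 124 125 124 126 123]
 [ 86  90  88  92 100 105 106 104 106 107  92  85  80  76  92 108 123 125
  124 120 118 118 121 118 119 117]]
end y [-0.19693876 -0.00436998] pad expects z~.133 => 0.13119629098135382 0.695100898190103
{'offset': array([-7.057, -3.855,  0.453]), 'dr': array([-1.600e-02, -1.000e-03, -4.249e+00])} pos [0.2319 0.6864 0.2179] t 0.1 F [0.1 0.3 0.3] w 0.0929
{'offset': array([-10.382,  -7.135,   2.458]), 'dr': array([-1.600e-02, -1.000e-03, -4.249e+00])} pos [0.2319 0.6864 0.2179] t 0.1 F [0.1 0.3 0.3] w 0.0929
```

Call:
{"fn": "send_rows", "kwargs": {
  "motion": [
    {"hand": 1, "offset": [-0.7, -0.5, 0], "dr": [0, 0, -0.85]},
    {"hand": 1, "offset": [-1.5, -1.03, 0], "dr": [0, 0, -1.7]},
    {"hand": 1, "offset": [-2.3, -1.58, 0], "dr": [0, 0, -2.55]},
    {"hand": 1, "offset": [-3.1, -2.13, 0], "dr": [0, 0, -3.4]},
    {"hand": 1, "offset": [-3.9, -2.68, 0], "dr": [0, 0, -4.25]}
  ]
}}

```text
clock: 0.52
position: [0.3462, 0.5337, 0.2182]
eef_rot: [0.077, -3.141, 0.001]
ft_force: [-0.5, 0.7, 0.1]
gripper_width: 0.0932
```

```bash
python3 -c "
from h import *
plan([.534,.283,.13],.045)"
```

```text
{'offset': array([-4.381, -6.489,  2.209]), 'dr': array([-0.008, -0.002,  0.049])} pos [0.3462 0.5337 0.2182] t 0.52 F [-0.5  0.7  0.1] w 0.0932
```

Call:
{"fn": "send_rows", "kwargs": {
  "motion": [
    {"hand": 1, "offset": [-0.5, -0.75, 0], "dr": [0, 0, 0]},
    {"hand": 1, "offset": [-1.0, -1.5, 0], "dr": [0, 0, 0]},
    {"hand": 1, "offset": [-1.5, -2.2, 0], "dr": [0, 0, 0]},
    {"hand": 1, "offset": [-2.0, -2.95, 0], "dr": [0, 0, 0]},
    {"hand": 1, "offset": [-2.5, -3.7, 0], "dr": [0, 0, 0]}
  ]
}}

```text
clock: 0.93
position: [0.4528, 0.3904, 0.2184]
eef_rot: [0.071, -3.141, 0.0]
ft_force: [0.5, 0.3, -0.9]
gripper_width: 0.093
```

Call:
{"fn": "send_rows", "kwargs": {
  "motion": [
    {"hand": 1, "offset": [-0.5, -0.75, 0.2], "dr": [0, 0, 0]},
    {"hand": 1, "offset": [-1.0, -1.5, 0.5], "dr": [0, 0, 0]},
    {"hand": 1, "offset": [-1.5, -2.2, 0.8], "dr": [0, 0, 0]},
    {"hand": 1, "offset": [-1.85, -2.75, 1.2], "dr": [0, 0, 0]},
    {"hand": 1, "offset": [-1.85, -2.75, 1.6], "dr": [0, 0, 0]}
  ]
}}

```text
clock: 1.35
position: [0.5348, 0.2791, 0.154]
eef_rot: [-0.059, 3.139, -0.004]
ft_force: [0.3, -0.3, 0.9]
gripper_width: 0.0932
```

```bash
python3 - <<'E'
from h import *
plan([.534,.283,.056],.045)
p,d,i=cap('wrist','wrist1.png');print(i)
E
```

```text
{'offset': array([0.021, 0.106, 2.449]), 'dr': array([-0.033,  0.02 , -0.087])} pos [0.5348 0.2791 0.154 ] t 1.35 F [ 0.3 -0.3  0.9] w 0.0932
{'intrinsics': array([[297.31863964,   0.        , 255.5932866 ],
       [  0.        , 297.31863964, 188.42116383],
       [  0.        ,   0.        ,   1.        ]]), 'R': array([[-0.03561395,  0.99936464, -0.00139823],
       [ 0.96848918,  0.03485868,  0.2466041 ],
       [ 0.24649616,  0.00742837, -0.9691153 ]]), 't': array([-0.25930938, -0.5402872 ,  0.19249909])}
```

View pics/wrist1.png

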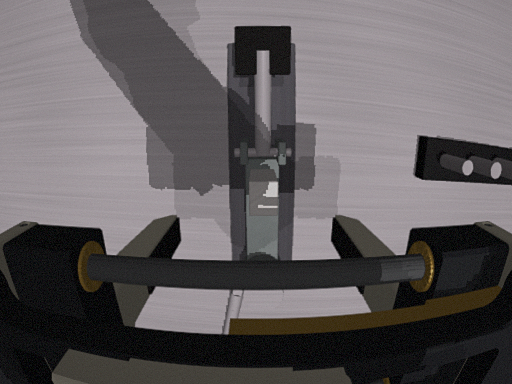

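The wrist view shows the post at about (264,192), centred between the fingers and square to them. I'll go down.

Call:
{"fn": "send_rows", "kwargs": {
  "motion": [
    {"hand": 1, "offset": [0, 0.1, 0.8], "dr": [0, 0, 0]},
    {"hand": 1, "offset": [0, 0.1, 1.6], "dr": [0, 0, 0]},
    {"hand": 1, "offset": [0, 0.1, 2.1], "dr": [0, 0, 0]},
    {"hand": 1, "offset": [0, 0.1, 2.45], "dr": [0, 0, 0]},
    {"hand": 1, "offset": [0, 0.1, 2.45], "dr": [0, 0, 0]}
  ]
}}

```text
clock: 1.82
position: [0.5287, 0.2896, 0.0539]
eef_rot: [0.073, -3.136, 0.003]
ft_force: [-0.5, 0.3, 0.2]
gripper_width: 0.0926
```

Call:
{"fn": "send_rows", "kwargs": {
  "motion": [
    {"hand": -1, "offset": [0, 0, 0], "dr": [0, 0, 0]},
    {"hand": -1, "offset": [0, 0, 0], "dr": [0, 0, 0]},
    {"hand": -1, "offset": [0, 0, 0], "dr": [0, 0, 0]},
    {"hand": -1, "offset": [0, 0, 0], "dr": [0, 0, 0]},
    {"hand": -1, "offset": [0, 0, 0], "dr": [0, 0, 0]}
  ],
  "squeeze": 50
}}

```text
clock: 2.23
position: [0.5312, 0.2898, 0.0576]
eef_rot: [-0.071, 3.139, 0.001]
ft_force: [0.3, -0.1, -0.0]
gripper_width: 0.0644
```

Call:
{"fn": "send_rows", "kwargs": {
  "motion": [
    {"hand": -1, "offset": [0, 0, -0.1], "dr": [0, 0, 0]},
    {"hand": -1, "offset": [0, 0, -0.3], "dr": [0, 0, 0]},
    {"hand": -1, "offset": [0, 0, -0.6], "dr": [0, 0, 0]},
    {"hand": -1, "offset": [0, 0, -0.9], "dr": [0, 0, 0]},
    {"hand": -1, "offset": [0, 0, -1.0], "dr": [0, 0, 0]}
  ]
}}

```text
clock: 2.65
position: [0.5317, 0.29, 0.0993]
eef_rot: [-0.071, 3.138, 0.002]
ft_force: [0.0, -0.7, -0.2]
gripper_width: 0.0311
```

```bash
python3 - <<'E'
from h import *
plan([.50,-.096,.1],.045)
p,d,i=cap('top');W=cloud(i,d)
m=np.zeros(d.shape,bool);m[150:290,100:175]=1
print(robot.sense()['moment'])
X=W[m&(W[...,2]>.02)&(W[...,2]<.15)]
for x in np.arange(.38,.68,.02):
    S=X[abs(X[:,0]-x)<.01]
    if len(S):print(round(x,2),len(S),np.median(S,0).round(3),S[:,2].max().round(3))
E
```

```text
{'offset': array([ 1.226, -9.605, -0.034]), 'dr': array([ 0.017,  0.03 , -0.   ])} pos [0.5317 0.29   0.0993] t 2.65 F [ 0.  -0.7 -0.2] w 0.0311
[-0.01350073 -0.02515721 -0.00746981]
0.4 128 [0.402 0.277 0.088] 0.093
0.42 146 [0.42  0.277 0.084] 0.089
0.44 59 [0.437 0.279 0.078] 0.083
0.46 44 [0.462 0.279 0.072] 0.079
0.48 43 [0.481 0.28  0.066] 0.071
0.5 141 [0.499 0.278 0.06 ] 0.07
0.52 58 [0.517 0.282 0.029] 0.118
0.54 8 [0.537 0.258 0.129] 0.137
0.56 9 [0.566 0.291 0.029] 0.031
0.58 22 [0.578 0.293 0.029] 0.032
0.6 21 [0.605 0.293 0.029] 0.033
0.62 173 [0.62  0.282 0.06 ] 0.082
0.64 136 [0.639 0.281 0.076] 0.081
0.66 8 [0.652 0.289 0.077] 0.079
0.68 1 [0.69  0.254 0.022] 0.022
```

The fingers are slow (about 70 mm/s), so they closed above the post and the jack wasn't gripped. I'll reopen, correct y, and go again.

Call:
{"fn": "send_rows", "kwargs": {
  "motion": [
    {"hand": 0.5, "offset": [0, -0.15, 0], "dr": [0, 0, 0]},
    {"hand": 0.5, "offset": [0, -0.15, 0], "dr": [0, 0, 0]},
    {"hand": 0.5, "offset": [0, -0.15, 0], "dr": [0, 0, 0]},
    {"hand": 0.5, "offset": [0, -0.15, 0], "dr": [0, 0, 0]},
    {"hand": 0.5, "offset": [0, -0.15, 0], "dr": [0, 0, 0]}
  ]
}}

```text
clock: 3.12
position: [0.5309, 0.2834, 0.0962]
eef_rot: [0.071, -3.14, 0.001]
ft_force: [-0.2, -0.3, -0.3]
gripper_width: 0.0555
```

Call:
{"fn": "send_rows", "kwargs": {
  "motion": [
    {"hand": 0.5, "offset": [0, 0, 0.3], "dr": [0, 0, 0]},
    {"hand": 0.5, "offset": [0, 0, 0.7], "dr": [0, 0, 0]},
    {"hand": 0.5, "offset": [0, 0, 1.07], "dr": [0, 0, 0]},
    {"hand": 0, "offset": [0, 0, 1.07], "dr": [0, 0, 0]},
    {"hand": -1, "offset": [0, 0, 1.07], "dr": [0, 0, 0]}
  ]
}}

```text
clock: 3.53
position: [0.5303, 0.2832, 0.0525]
eef_rot: [0.071, -3.139, 0.002]
ft_force: [-0.1, -0.2, 0.3]
gripper_width: 0.0606
```

Call:
{"fn": "send_rows", "kwargs": {
  "motion": [
    {"hand": -1, "offset": [0, 0, 0], "dr": [0, 0, 0]},
    {"hand": -1, "offset": [0, 0, 0], "dr": [0, 0, 0]},
    {"hand": -1, "offset": [0, 0, 0], "dr": [0, 0, 0]},
    {"hand": -1, "offset": [0, 0, 0], "dr": [0, 0, 0]},
    {"hand": -1, "offset": [0, 0, 0], "dr": [0, 0, 0]}
  ],
  "squeeze": 50
}}

```text
clock: 3.95
position: [0.5313, 0.2836, 0.0543]
eef_rot: [-0.071, 3.14, 0.001]
ft_force: [-0.0, 0.1, 0.4]
gripper_width: 0.0278
```

Call:
{"fn": "send_rows", "kwargs": {
  "motion": [
    {"hand": -1, "offset": [0, 0, 0], "dr": [0, 0, 0]},
    {"hand": -1, "offset": [0, 0, 0], "dr": [0, 0, 0]},
    {"hand": -1, "offset": [0, 0, 0], "dr": [0, 0, 0]},
    {"hand": -1, "offset": [0, 0, 0], "dr": [0, 0, 0]}
  ]
}}

```text
clock: 4.28
position: [0.5313, 0.2841, 0.0543]
eef_rot: [-0.071, 3.14, 0.001]
ft_force: [-1.3, 2.3, 6.9]
gripper_width: 0.0237
```

Call:
{"fn": "send_rows", "kwargs": {
  "motion": [
    {"hand": -1, "offset": [0, 0, -0.1], "dr": [0, 0, 0]},
    {"hand": -1, "offset": [0, 0, -0.3], "dr": [0, 0, 0]},
    {"hand": -1, "offset": [0, 0, -0.6], "dr": [0, 0, 0]},
    {"hand": -1, "offset": [0, 0, -0.9], "dr": [0, 0, 0]},
    {"hand": -1, "offset": [0, 0, -1.0], "dr": [0, 0, 0]}
  ]
}}

```text
clock: 4.7
position: [0.5318, 0.2835, 0.096]
eef_rot: [-0.07, 3.139, 0.001]
ft_force: [0.8, 0.2, -8.3]
gripper_width: 0.0239
```

```bash
python3 - <<'E'
from h import *
plan([.50,-.096,.095],.045)
p,d,i=cap('scene','scene1.png')
cv2.imwrite('pics/s1.png',cv2.resize(p[120:320,290:450],None,fx=3,fy=3)[...,::-1])
E
```

```text
{'offset': array([ 1.217, -9.443,  0.015]), 'dr': array([ 0.009,  0.02 , -0.004])} pos [0.5318 0.2835 0.096 ] t 4.7 F [ 0.8  0.2 -8.3] w 0.0239
```

View pics/s1.png

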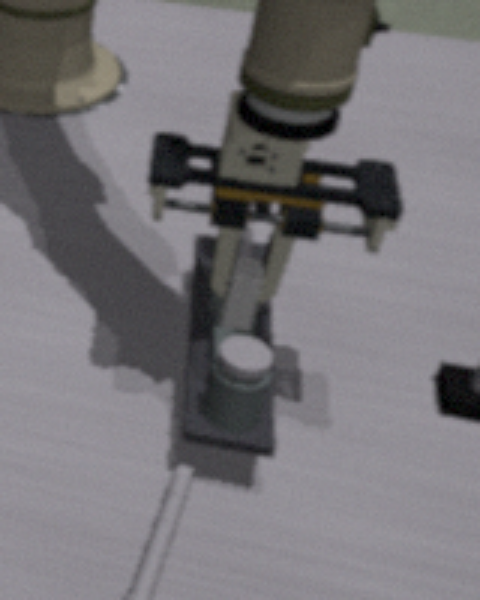

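The jack is clear of the table (8.3 N), level, and well above the extension. Now I'll carry it across.

Call:
{"fn": "send_rows", "kwargs": {
  "motion": [
    {"hand": -1, "offset": [0.3, -0.4, 0], "dr": [0, 0, 0]},
    {"hand": -1, "offset": [0.6, -1.1, 0], "dr": [0, 0, 0]},
    {"hand": -1, "offset": [0.9, -1.85, 0], "dr": [0, 0, 0]},
    {"hand": -1, "offset": [1.1, -2.6, 0], "dr": [0, 0, 0]},
    {"hand": -1, "offset": [1.2, -3.4, 0], "dr": [0, 0, 0]}
  ]
}}

```text
clock: 5.17
position: [0.4877, 0.1446, 0.094]
eef_rot: [0.073, -3.14, 0.0]
ft_force: [0.1, -0.5, -8.5]
gripper_width: 0.0239
```

Call:
{"fn": "send_rows", "kwargs": {
  "motion": [
    {"hand": -1, "offset": [0, -0.8, 0], "dr": [0, 0, 0]},
    {"hand": -1, "offset": [0, -1.6, 0], "dr": [0, 0, 0]},
    {"hand": -1, "offset": [0, -2.4, 0], "dr": [0, 0, 0]},
    {"hand": -1, "offset": [0, -3.2, 0], "dr": [0, 0, 0]},
    {"hand": -1, "offset": [0, -4.0, 0], "dr": [0, 0, 0]}
  ]
}}

```text
clock: 5.58
position: [0.4965, -0.016, 0.0942]
eef_rot: [-0.071, 3.14, -0.0]
ft_force: [0.8, -0.8, -9.3]
gripper_width: 0.0239
```

Call:
{"fn": "send_rows", "kwargs": {
  "motion": [
    {"hand": -1, "offset": [0, -0.7, 0], "dr": [0, 0, 0]},
    {"hand": -1, "offset": [0, -1.3, 0], "dr": [0, 0, 0]},
    {"hand": -1, "offset": [0, -1.75, 0], "dr": [0, 0, 0]},
    {"hand": -1, "offset": [0, -2.0, 0], "dr": [0, 0, 0]},
    {"hand": -1, "offset": [0, -2.0, 0], "dr": [0, 0, 0]}
  ]
}}

```text
clock: 6.0
position: [0.5, -0.097, 0.094]
eef_rot: [-0.065, 3.141, -0.002]
ft_force: [0.5, 1.1, -8.6]
gripper_width: 0.0238
```

```bash
cat >> h.py <<'E'
def blob(W,x0,x1,y0,y1,zl,zh):
    m=(W[...,0]>x0)&(W[...,0]<x1)&(W[...,1]>y0)&(W[...,1]<y1)&(W[...,2]>zl)&(W[...,2]<zh)
    P=W[m]
    if len(P)<10: print('few',len(P));return
    (c,w,a)=cv2.minAreaRect((P[:,:2]*1000).astype(np.float32));print(len(P),'mean',P.mean(0).round(4),'rect',np.round(c,1),np.round(w,1),round(a,1))
E
python3 - <<'E'
from h import *
plan([.50,-.096,.058],.045)
p,d,i=cap('top','top2.png');W=cloud(i,d)
s=robot.sense()['position']
blob(W,s[0]+.075,s[0]+.13,s[1]-.04,s[1]+.05,.10,.135)  # saddle, raised
blob(W,s[0]-.16,s[0]-.09,s[1]-.05,s[1]+.04,.10,.15)
E
```

```text
{'offset': array([-0.001,  0.026,  0.9  ]), 'dr': array([-0.013,  0.003, -0.043])} pos [ 0.5   -0.097  0.094] t 6.0 F [ 0.5  1.1 -8.6] w 0.0238
few 1
349 mean [ 0.3835 -0.1022  0.1253] rect [ 386.  -102.2] [46.5 43.6] 2.1
```

View pics/top2.png

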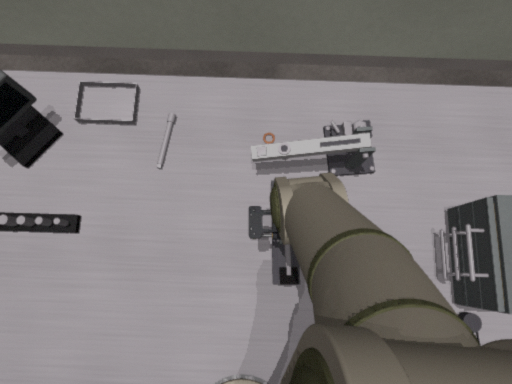

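The paddle is level at (0.384,-0.102), and the path ahead to the arm is clear. I'll lower to about 4 mm above the table and slide partway forward.

Call:
{"fn": "send_rows", "kwargs": {
  "motion": [
    {"hand": -1, "offset": [0, 0.03, 0.3], "dr": [0, 0, 0]},
    {"hand": -1, "offset": [0, 0.03, 0.6], "dr": [0, 0, 0]},
    {"hand": -1, "offset": [0, 0.03, 0.8], "dr": [0, 0, 0]},
    {"hand": -1, "offset": [0, 0.03, 0.88], "dr": [0, 0, 0]},
    {"hand": -1, "offset": [0, 0.03, 0.88], "dr": [0, 0, 0]}
  ]
}}

```text
clock: 6.47
position: [0.4998, -0.0919, 0.058]
eef_rot: [0.073, -3.139, -0.001]
ft_force: [0.5, -0.3, -9.1]
gripper_width: 0.0236
```

```bash
python3 - <<'E'
from h import *
plan([.595,-.096,.058],.045)
p,d,i=cap('scene','scene2.png');W=cloud(i,d)
s=robot.sense()['position']
print('saddle');blob(W,s[0]+.07,s[0]+.13,s[1]-.04,s[1]+.05,.074,.092)
print('arm');blob(W,.64,.76,-.18,0.01,.1,.16)
for y in np.arange(-.15,0,.02):
    S=W[(abs(W[...,1]-y)<.01)&(W[...,0]>.64)&(W[...,0]<.76)&(W[...,2]>.1)&(W[...,2]<.16)]
    print(round(y,2),len(S),S[S[:,2]>np.median(S[:,2])-.004].mean(0).round(4))
cv2.imwrite('pics/s2.png',cv2.resize(p[130:310,90:330],None,fx=3.2,fy=3.2,interpolation=cv2.INTER_CUBIC)[...,::-1])
E
```

```text
{'offset': array([-2.373, -0.213, -0.003]), 'dr': array([ 0.006, -0.015,  0.021])} pos [ 0.4998 -0.0919  0.058 ] t 6.47 F [ 0.5 -0.3 -9.1] w 0.0236
saddle
117 mean [ 0.6051 -0.0843  0.0793] rect [604.5 -85.7] [39.2 38. ] 20.3
arm
1323 mean [ 0.7055 -0.0892  0.1245] rect [698.4 -90.6] [ 39.3 183.9] 6.6
-0.15 145 [ 0.7069 -0.1504  0.1364]
-0.13 146 [ 0.7042 -0.1305  0.134 ]
-0.11 147 [ 0.7022 -0.11    0.132 ]
-0.09 144 [ 0.7023 -0.0894  0.1321]
-0.07 157 [ 0.6989 -0.07    0.1289]
-0.05 146 [ 0.6952 -0.0501  0.1252]
-0.03 135 [ 0.694  -0.0302  0.1239]
-0.01 148 [ 0.6921 -0.0102  0.1212]
```

View pics/s2.png

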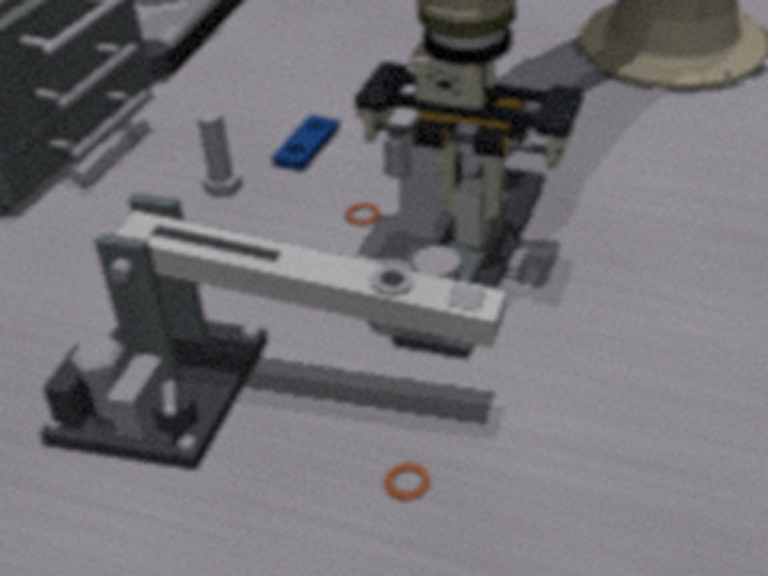

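```bash
python3 - <<'E'
from h import *
s=np.array
p=cv2.imread('pics/scene2.png');g=cv2.cvtColor(p,cv2.COLOR_BGR2GRAY)
sub=g[208:226,204:222];m=sub<110;v,u=np.nonzero(m);print(len(u),u.mean()+204,v.mean()+208)
def ray(n,u,v,z):
    i=vision.camera_info(n);R=i['R'];C=-R.T@i['t'];r=R.T@np.linalg.inv(i['intrinsics'])@[u,v,1.];return C+r*(z-C[2])/r[2]
for z in(.132,.135):print('scene',ray('scene',u.mean()+204,v.mean()+208,z),'top',ray('top',284.0,148.1,z))
E
```

```text
113 211.38938053097345 215.13274336283186
scene [ 0.69110232 -0.08791763  0.132     ] top [ 0.69646288 -0.08518626  0.132     ]
scene [ 0.69444828 -0.08629016  0.135     ] top [ 0.69542476 -0.08494596  0.135     ]
```

Call:
{"fn": "send_rows", "kwargs": {
  "motion": [
    {"hand": -1, "offset": [-0.3, -0.19, 0], "dr": [0, 0, 0]},
    {"hand": -1, "offset": [-0.9, -0.19, 0], "dr": [0, 0, 0]},
    {"hand": -1, "offset": [-1.5, -0.19, 0], "dr": [0, 0, 0]},
    {"hand": -1, "offset": [-2.1, -0.19, 0], "dr": [0, 0, 0]},
    {"hand": -1, "offset": [-2.3, -0.19, 0], "dr": [0, 0, 0]}
  ]
}}

```text
clock: 6.93
position: [0.5971, -0.0958, 0.0597]
eef_rot: [-0.072, 3.135, 0.001]
ft_force: [2.5, 0.3, -8.4]
gripper_width: 0.0234
```

Call:
{"fn": "send_rows", "kwargs": {
  "motion": [
    {"hand": -1, "offset": [0, 0, 0], "dr": [0, 0, 0]},
    {"hand": -1, "offset": [0, 0, 0], "dr": [0, 0, 0]}
  ]
}}

```text
clock: 7.1
position: [0.5918, -0.0963, 0.0588]
eef_rot: [0.071, -3.14, -0.0]
ft_force: [-1.3, 0.2, -9.3]
gripper_width: 0.0234
```

```bash
python3 - <<'E'
from h import *
plan([.593,-.096,.054],.045)
p,d,i=cap('scene','scene3.png');W=cloud(i,d)
cv2.imwrite('pics/s3.png',cv2.resize(p[170:290,130:300],None,fx=4.5,fy=4.5,interpolation=cv2.INTER_CUBIC)[...,::-1])
s=robot.sense()['position']
print('saddle');blob(W,.65,.74,-.15,-.03,.070,.086)
p,d,i=cap('top');W=cloud(i,d);print('paddle');blob(W,s[0]-.16,s[0]-.09,s[1]-.05,s[1]+.04,.06,.1)
E
```

```text
{'offset': array([-0.031,  0.007,  0.119]), 'dr': array([ 0.   , -0.008,  0.004])} pos [ 0.5918 -0.0963  0.0588] t 7.1 F [-1.3  0.2 -9.3] w 0.0234
saddle
92 mean [ 0.708  -0.0849  0.0782] rect [702.6 -71.3] [23.3 71.9] 10.6
paddle
117 mean [ 0.479  -0.0902  0.0885] rect [479.4 -87.2] [22.  51.9] 67.3
```

View pics/s3.png

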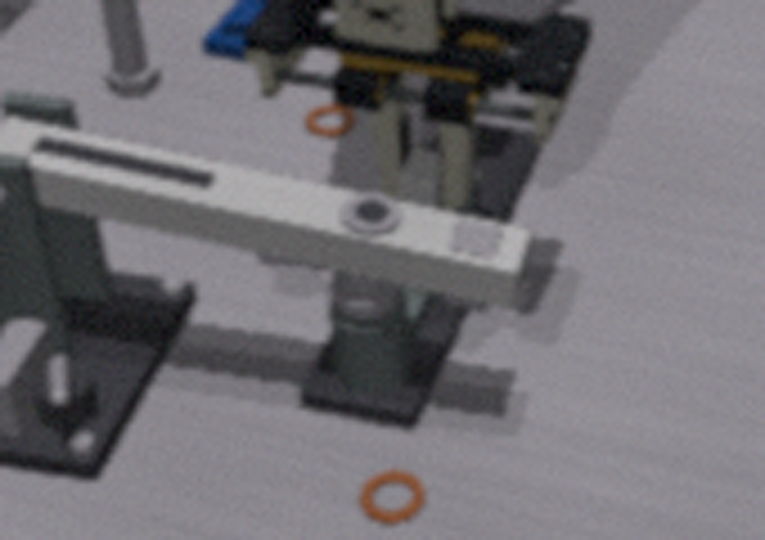

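The saddle column (368,340) sits directly under the round plate (370,212), clear of the washer. I'll lower the jack and let go.

Call:
{"fn": "send_rows", "kwargs": {
  "motion": [
    {"hand": -1, "offset": [-0.03, 0, 0.05], "dr": [0, 0, 0]},
    {"hand": -1, "offset": [-0.03, 0, 0.1], "dr": [0, 0, 0]},
    {"hand": -1, "offset": [-0.03, 0, 0.13], "dr": [0, 0, 0]},
    {"hand": -1, "offset": [-0.03, 0, 0.13], "dr": [0, 0, 0]},
    {"hand": -1, "offset": [-0.03, 0, 0.13], "dr": [0, 0, 0]}
  ]
}}

```text
clock: 7.62
position: [0.5931, -0.0966, 0.0543]
eef_rot: [-0.071, 3.141, -0.001]
ft_force: [-4.0, 0.3, 6.0]
gripper_width: 0.0235
```

Call:
{"fn": "send_rows", "kwargs": {
  "motion": [
    {"hand": 0.3, "offset": [0, 0, 0], "dr": [0, 0, 0]},
    {"hand": 0.3, "offset": [0, 0, 0], "dr": [0, 0, 0]},
    {"hand": 0.3, "offset": [0, 0, 0], "dr": [0, 0, 0]},
    {"hand": 0.3, "offset": [0, 0, 0], "dr": [0, 0, 0]},
    {"hand": 0.3, "offset": [0, 0, 0], "dr": [0, 0, 0]}
  ]
}}

```text
clock: 8.03
position: [0.5938, -0.0965, 0.0535]
eef_rot: [-0.071, 3.14, 0.0]
ft_force: [0.3, -0.3, 0.4]
gripper_width: 0.0522
```

Call:
{"fn": "send_rows", "kwargs": {
  "motion": [
    {"hand": 0.3, "offset": [0, 0, 0], "dr": [0, 0, 0]},
    {"hand": 0.3, "offset": [0, 0, 0], "dr": [0, 0, 0]},
    {"hand": 0.3, "offset": [0, 0, 0], "dr": [0, 0, 0]}
  ]
}}

```text
clock: 8.28
position: [0.5935, -0.0965, 0.0534]
eef_rot: [-0.071, 3.141, -0.0]
ft_force: [-0.4, 0.4, 0.2]
gripper_width: 0.0603
```

Call:
{"fn": "send_rows", "kwargs": {
  "motion": [
    {"hand": 0.3, "offset": [0, 0, -0.4], "dr": [0, 0, 0]},
    {"hand": 0.3, "offset": [0, 0, -1.1], "dr": [0, 0, 0]},
    {"hand": -1, "offset": [0, 0, -1.8], "dr": [0, 0, 0]},
    {"hand": -1, "offset": [0.3, 0, -2.3], "dr": [0, 0, 0]},
    {"hand": -1, "offset": [1.0, 0, -2.3], "dr": [0, 0, 0]}
  ]
}}

```text
clock: 8.7
position: [0.5582, -0.098, 0.1492]
eef_rot: [-0.071, 3.132, -0.001]
ft_force: [1.9, -0.3, -0.3]
gripper_width: 0.0449
```

```bash
python3 - <<'E'
from h import *
plan([.475,-.101,.13],.045)
p,d,i=cap('wrist','wrist2.png')
p,d,i=cap('top','top4.png');W=cloud(i,d)
print('post');blob(W,.56,.63,-.13,-.06,.078,.092)
print('paddle');blob(W,.43,.52,-.14,-.06,.06,.1)
p,d,i=cap('scene','scene4.png');W=cloud(i,d)
print('arm');blob(W,.64,.76,-.18,0.01,.1,.16)
a=cv2.imread('pics/scene4.png')[170:290,130:300];b=cv2.imread('pics/wrist2.png')
o=np.zeros((600,800,3),np.uint8);o[:282,:400]=cv2.resize(a,(400,282),interpolation=cv2.INTER_CUBIC);o[290:590,:400]=cv2.resize(b,(400,300));c=cv2.imread('pics/top4.png')[130:270,220:330];o[:509,400:800]=cv2.resize(c,(400,509),interpolation=cv2.INTER_CUBIC)
cv2.imwrite('pics/m4.png',o)
E
```

```text
{'offset': array([2.086, 0.02 , 0.462]), 'dr': array([-0.007,  0.103,  0.007])} pos [ 0.5582 -0.098   0.1492] t 8.7 F [ 1.9 -0.3 -0.3] w 0.0449
post
few 0
paddle
326 mean [ 0.4801 -0.1019  0.0842] rect [ 487.6 -102.2] [63.4 43.6] 0.3
arm
1331 mean [ 0.7056 -0.0893  0.1245] rect [698.2 -90.6] [ 39.7 183.3] 6.7
```

View pics/m4.png

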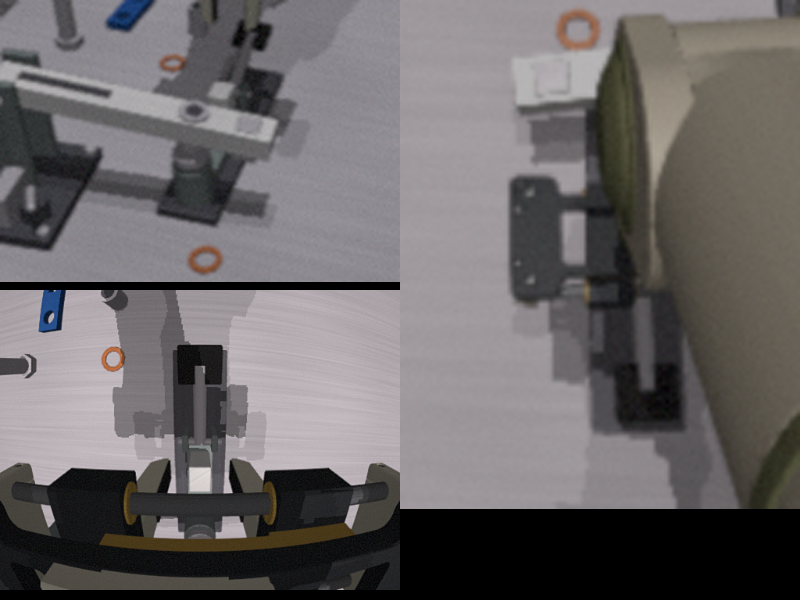

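Jack is released and standing, with the saddle under the round pad. Its position extrapolated from the paddle is about (0.696,-0.092), against a pad estimate of (0.695,-0.091). Arm unchanged. Next I'll move above the paddle with the fingers shut.

Call:
{"fn": "send_rows", "kwargs": {
  "motion": [
    {"hand": -1, "offset": [0.5, 0, 0], "dr": [0, 0, 0]},
    {"hand": -1, "offset": [1.2, 0, 0], "dr": [0, 0, 0]},
    {"hand": -1, "offset": [1.8, 0, 0], "dr": [0, 0, 0]},
    {"hand": -1, "offset": [2.1, 0.02, 0.3], "dr": [0, 0, 0]},
    {"hand": -1, "offset": [2.1, 0.02, 0.5], "dr": [0, 0, 0]}
  ]
}}

```text
clock: 9.27
position: [0.4673, -0.1015, 0.1249]
eef_rot: [0.07, -3.139, 0.0]
ft_force: [-0.5, 0.7, -0.6]
gripper_width: 0.0017
```

Call:
{"fn": "send_rows", "kwargs": {
  "motion": [
    {"hand": -1, "offset": [0, 0, 0.2], "dr": [0, 0, 0]},
    {"hand": -1, "offset": [0, 0, 0.5], "dr": [0, 0, 0]},
    {"hand": -1, "offset": [0, 0, 0.7], "dr": [0, 0, 0]},
    {"hand": -1, "offset": [0, 0, 0.8], "dr": [0, 0, 0]},
    {"hand": -1, "offset": [0, 0, 0.8], "dr": [0, 0, 0]}
  ]
}}

```text
clock: 9.68
position: [0.47, -0.101, 0.0922]
eef_rot: [0.072, -3.139, -0.001]
ft_force: [-0.6, -0.2, -0.1]
gripper_width: 0.0005
```

```bash
python3 - <<'E'
from h import *
plan([.474,-.101,.036],.045)
E
```

```text
{'offset': array([-0.101, -0.005,  1.405]), 'dr': array([ 0.005, -0.016,  0.007])} pos [ 0.47   -0.101   0.0922] t 9.68 F [-0.6 -0.2 -0.1] w 0.0005
```

Call:
{"fn": "send_rows", "kwargs": {
  "motion": [
    {"hand": -1, "offset": [-0.1, 0, 0.2], "dr": [0, 0, 0]},
    {"hand": -1, "offset": [-0.1, 0, 0.4], "dr": [0, 0, 0]},
    {"hand": -1, "offset": [-0.1, 0, 0.6], "dr": [0, 0, 0]},
    {"hand": -1, "offset": [-0.1, 0, 0.8], "dr": [0, 0, 0]},
    {"hand": -1, "offset": [-0.1, 0, 1.0], "dr": [0, 0, 0]}
  ]
}}

```text
clock: 10.1
position: [0.4723, -0.1013, 0.053]
eef_rot: [0.07, -3.139, 0.001]
ft_force: [-4.2, -0.1, 11.8]
gripper_width: 0.0003
```

Call:
{"fn": "send_rows", "kwargs": {
  "motion": [
    {"hand": -1, "offset": [0, 0, 0.15], "dr": [0, 0, 0]},
    {"hand": -1, "offset": [0, 0, 0.3], "dr": [0, 0, 0]},
    {"hand": -1, "offset": [0, 0, 0.4], "dr": [0, 0, 0]},
    {"hand": -1, "offset": [0, 0, 0.45], "dr": [0, 0, 0]},
    {"hand": -1, "offset": [0, 0, 0.45], "dr": [0, 0, 0]}
  ]
}}

```text
clock: 10.52
position: [0.4741, -0.1013, 0.0372]
eef_rot: [-0.071, 3.138, -0.002]
ft_force: [-6.1, 1.9, 48.1]
gripper_width: 0.0003
```

```bash
cat > arm.py <<'E'
from h import *
plan([.474,-.101,.036],.045)
p,d,i=cap('scene','scene_%.1f.png'%robot.sense()['clock']);W=cloud(i,d)
ys=np.arange(-.15,0,.02);zs=[]
for y in ys:
    S=W[(abs(W[...,1]-y)<.01)&(W[...,0]>.64)&(W[...,0]<.76)&(W[...,2]>.1)&(W[...,2]<.19)]
    zs.append(np.percentile(S[:,2],75))
a=np.polyfit(ys,zs,1);print('arm slope',a[0].round(4),'z at pad',np.polyval(a,-.09).round(4))
E
python3 arm.py
```

```text
{'offset': array([0.003, 0.008, 0.03 ]), 'dr': array([-0.014,  0.028,  0.002])} pos [ 0.4741 -0.1013  0.0372] t 10.52 F [-6.1  1.9 48.1] w 0.0003
arm slope 0.0173 z at pad 0.1546
```

The handle is at its stop (48 N at z = 37 mm). The arm slope went from -0.104 to +0.017, about 0.12 rad lifted. Now I'll let it back up.

Call:
{"fn": "send_rows", "kwargs": {
  "motion": [
    {"hand": -1, "offset": [0, 0, -0.2], "dr": [0, 0, 0]},
    {"hand": -1, "offset": [0, 0, -0.5], "dr": [0, 0, 0]},
    {"hand": -1, "offset": [0, 0, -0.8], "dr": [0, 0, 0]},
    {"hand": -1, "offset": [0, 0, -1.2], "dr": [0, 0, 0]},
    {"hand": -1, "offset": [0, 0, -1.55], "dr": [0, 0, 0]}
  ]
}}

```text
clock: 10.98
position: [0.4743, -0.1011, 0.098]
eef_rot: [-0.071, 3.139, -0.0]
ft_force: [0.7, -0.2, -0.1]
gripper_width: 0.0002
```

Call:
{"fn": "send_rows", "kwargs": {
  "motion": [
    {"hand": -1, "offset": [0, 0, -0.1], "dr": [0, 0, 0]},
    {"hand": -1, "offset": [0, 0, -0.1], "dr": [0, 0, 0]},
    {"hand": -1, "offset": [0, 0, -0.1], "dr": [0, 0, 0]},
    {"hand": -1, "offset": [0, 0, -0.1], "dr": [0, 0, 0]}
  ]
}}

```text
clock: 11.32
position: [0.4733, -0.101, 0.1006]
eef_rot: [0.071, -3.14, -0.0]
ft_force: [-0.8, -0.4, 1.0]
gripper_width: 0.0006
```

```bash
cat >> arm.py <<'E'
p,d,i=cap('top');W=cloud(i,d);print('paddle');blob(W,.43,.505,-.14,-.06,.02,.1);print('base');blob(W,.42,.48,-.17,-.06,.006,.02)
E
python3 arm.py
```

```text
{'offset': array([-0.02 , -0.   ,  1.614]), 'dr': array([ 0.002, -0.011,  0.002])} pos [ 0.4733 -0.101   0.1006] t 11.32 F [-0.8 -0.4  1. ] w 0.0006
arm slope -0.1054 z at pad 0.1308
paddle
few 0
base
20 mean [ 0.4701 -0.074   0.0115] rect [469.5 -76.1] [19.3 13.7] 2.8
```

```bash
python3 - <<'E'
from h import *
p,d,i=cap('wrist','wrist5.png')
# fisheye cloud
K,R,t=i['intrinsics'],i['R'],i['t'];v,u=np.mgrid[:384,:512];x=(u-K[0,2])/K[0,0];y=(v-K[1,2])/K[1,1];r=np.hypot(x,y)+1e-9;k=np.tan(np.minimum(r,1.4))/r
W=(np.stack([x*k*d,y*k*d,d],-1)-t)@R
m=d>0
W[~m]=9
for a,b in((.02,.07),(.07,.1)):
    print(a);blob(W,.44,.51,-.14,-.06,a,b)
E
```

```text
0.02
few 0
0.07
1843 mean [ 0.4626 -0.1032  0.088 ] rect [ 467.8 -102.6] [25.9 44.3] 2.7
```

View pics/wrist5.png

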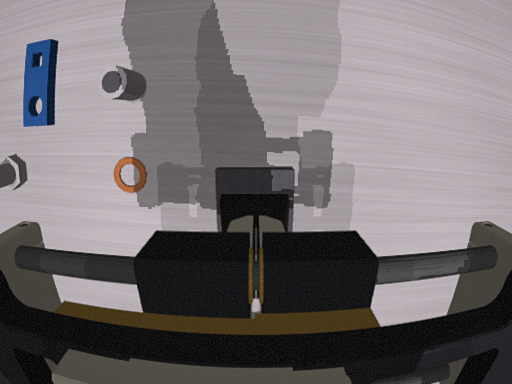

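The wrist view shows the paddle fully up (z about 88 mm), centred under the fingers at (256,205). Second stroke.

Call:
{"fn": "send_rows", "kwargs": {
  "motion": [
    {"hand": -1, "offset": [0, 0, 0.2], "dr": [0, 0, 0]},
    {"hand": -1, "offset": [0, 0, 0.4], "dr": [0, 0, 0]},
    {"hand": -1, "offset": [0, 0, 0.6], "dr": [0, 0, 0]},
    {"hand": -1, "offset": [0, 0, 0.8], "dr": [0, 0, 0]},
    {"hand": -1, "offset": [0, 0, 1.0], "dr": [0, 0, 0]}
  ]
}}

```text
clock: 11.88
position: [0.4713, -0.1013, 0.0603]
eef_rot: [0.07, -3.137, 0.0]
ft_force: [-6.2, -0.3, 11.0]
gripper_width: 0.0007
```

Call:
{"fn": "send_rows", "kwargs": {
  "motion": [
    {"hand": -1, "offset": [0, 0, 0.15], "dr": [0, 0, 0]},
    {"hand": -1, "offset": [0, 0, 0.3], "dr": [0, 0, 0]},
    {"hand": -1, "offset": [0, 0, 0.45], "dr": [0, 0, 0]},
    {"hand": -1, "offset": [0, 0, 0.58], "dr": [0, 0, 0]},
    {"hand": -1, "offset": [0, 0, 0.61], "dr": [0, 0, 0]}
  ]
}}

```text
clock: 12.3
position: [0.473, -0.1012, 0.0371]
eef_rot: [0.071, -3.14, 0.001]
ft_force: [-7.4, 0.9, 46.6]
gripper_width: 0.0005
```

Call:
{"fn": "send_rows", "kwargs": {
  "motion": [
    {"hand": -1, "offset": [0, 0, 0], "dr": [0, 0, 0]},
    {"hand": -1, "offset": [0, 0, 0], "dr": [0, 0, 0]},
    {"hand": -1, "offset": [0, 0, 0], "dr": [0, 0, 0]},
    {"hand": -1, "offset": [0, 0, 0], "dr": [0, 0, 0]}
  ]
}}

```text
clock: 12.63
position: [0.4729, -0.1012, 0.0378]
eef_rot: [0.071, -3.141, 0.001]
ft_force: [-6.6, -0.1, 31.6]
gripper_width: 0.0003
```

```bash
python3 arm.py; ls pics
```

```text
{'offset': array([-0.027,  0.005,  0.045]), 'dr': array([-0.009, -0.002,  0.002])} pos [ 0.4729 -0.1012  0.0378] t 12.63 F [-6.6 -0.1 31.6] w 0.0003
arm slope 0.015 z at pad 0.1544
paddle
few 0
base
few 2
crop1.png
m4.png
s1.png
s2.png
s3.png
scene0.png
scene1.png
scene2.png
scene3.png
scene4.png
scene_10.5.png
scene_11.3.png
scene_12.6.png
top0.png
top2.png
top4.png
wrist1.png
wrist2.png
wrist5.png
```

```bash
python3 -c "
import cv2
p=cv2.imread('pics/scene_12.6.png');cv2.imwrite('pics/f.png',cv2.resize(p[130:300,90:330],None,fx=3.3,fy=3.3,interpolation=cv2.INTER_CUBIC))"
```

```text
(no output)
```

View pics/f.png

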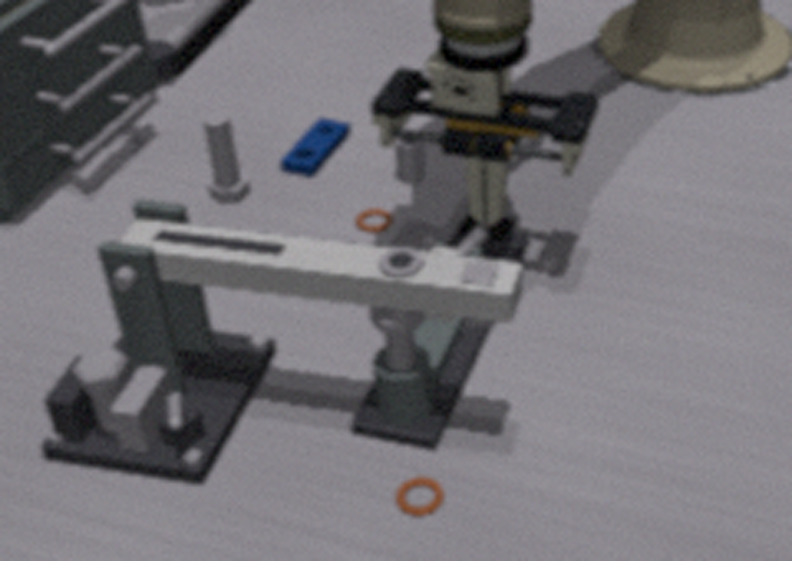

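The arm is level on the jack: the saddle (398,320) is under the round plate (402,262). The fingers hold the paddle down, touching only that, and the loose parts haven't moved. I'll hand in.

```bash
python3 -c "
from plant import hand_in
print(hand_in())"
```

```text
the job is handed in; nothing more can be done
None
```

The job is handed in; the system gave no verdict. I set the jack under the round lift pad, let it go, and pressed the handle down to its stop. I then let it fully back up, pressed it down again, and finished holding it there, at 12.6 s on the robot's clock.

**Last checks**
- **Handle:** held down with about 32 N at z = 38 mm. The stop was reached on both strokes.
- **Arm:** lifted about 0.12 rad on both strokes (depth slope -0.105 when sagged, +0.015 at the end). Between strokes it sank fully and the paddle was back at about 88 mm.
- **Saddle:** extrapolated from the paddle before the first stroke, it was within about 4 mm of the pad centre. In the final picture it looks centred under the pad, though I did not measure it again.
- **Loose parts:** those in the last picture (both washers, adapter, spare bolt, socket) look unmoved. The extension was outside that crop and looked unmoved after the jack was lifted away. I did not measure their displacements.

**What went wrong or disagreed**
- **First grasp:** the fingers closed above the post because they are slower than I planned, so I reopened and repeated it.
- **Cameras:** the top and scene views differed by a few millimetres on the arm's centre, well inside the 14 mm tolerance.
- **Final top view:** the robot hid the jack, so that check gave nothing.

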